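Set the playback head home and run its wing nut tight

TASK

On the tape winder, push the head carriage by its red tab all the way home against the far stop, and only then turn the loose brass wing nut clockwise with fingertip strokes on its wings until it is tight against its stop. Nothing is pinched or lifted: only push, do not touch the chrome head itself, and leave everything else on the bench where it is. Finish with the carriage still home, the nut tight and the fingers clear.

Things in the scene. Friction and masses are not known exactly. Their poses are not given: they have to be found in the camera images.
- winder: fixed grey tape winder; plate 260 mm (x) by 320 mm (y), top 30 mm above the table; origin at the centre of its underside, on the table. Its x axis is the way the carriage is pushed (roughly away from the robot). The nut's vertical axis is at (0, -70) mm in this frame. A reel with a hand crank stands at y = 90 to 210 mm, 137 mm high. Two 6 mm high rails flank the carriage.
- guide_top (a point): top centre, 82 mm above the table, of the fixed tape guide roller 52 mm from the nut's axis to the winder's +y: white, 18 mm across, capped by a 4 mm thick aluminium disc 46 mm across that overhangs the circle of the wings, so that a finger cannot go right round the nut and the turn takes several strokes; the rest of the circle is free
- carriage (a joint): slide of the head carriage along the winder's +x, in m: 0 nearest the robot, 0.030 home at the hard stop. It moves freely against about 2 N of friction and stays where it is left. Its plate is 5 mm thick, top 35.5 mm above the table, and passes under the wing nut.
- tab_face (a point): centre of the near (-x) face of the upright red tab at the carriage's near end, 51.5 mm above the table; tab 8 mm thick, 40 to 44 mm wide (y), its top 67 mm above the table. With the carriage home this face is 62 mm from the nut's axis. Pushing on both its near and far face at once counts as pinching.
- nut (a joint): turn of the brass wing nut in rad, growing clockwise seen from above; starts between 1.0 and 4.5, tight at the hard stop at 9.0. It turns against about 0.05 N m of friction and stays where it is left. For clockwise turning push the +y side of the wing on the nut's +x, or the -y side of the other; pressing both sides of the wings at once counts as pinching.
- nut_mid (a point): point on the nut's axis at half the height of its wings; x axis along the wings, z up. Two opposite wings, tips 38 mm from the axis, 8 mm thick, 24 mm high (12 mm above and below this point); hub 20 mm across, foot 28 mm. This point is 54.5 mm above the table when tight, up to 5.1 mm higher when loose (thread 4 mm a turn).
- cassette: loose grey cassette shell, 100 x 64 x 10 mm, lying on the winder's plate; origin at its underside's centre; leave alone
- spare_head: loose spare chrome head, 30 x 16 x 14 mm, on the winder's plate; origin at its underside's centre; leave alone
- flywheel: loose brass flywheel, 72 mm across, 40 mm high over its spindle; origin at its underside's centre; leave alone
- driver: loose screwdriver lying on the table; leave alone
- jar: loose amber jar with a pale label and white lid, 56 mm across, 70 mm high; origin at its underside's centre; leave alone
- reel: loose white empty reel, 80 mm across, 15 mm high; origin at its underside's centre; leave alone
- play_head (a point): centre of the chrome playback head, 20 x 22 x 16 mm, fixed on the far end of the carriage, 68 mm beyond the nut's axis with the carriage at 0 and 98 mm when home; not to be touched

How it is judged:
By the outcome, as a careful person would: the job done as asked, in the order asked, and still so for the second after the job is handed in, with the robot touching nothing.
It also fails if it takes over 64 s, if anything falls off the work surface, if the arm or the gripper's body presses on something with over 40 N, if the wrist force passes 120 N, or if a joint passes its speed limit or range.

ROBOT

A 7-joint arm with a two-finger parallel gripper is mounted at the origin on the work surface. World frame = base frame: x ahead of the robot, y to its left, z up, the work surface at z = 0. Lengths are in m, angles in rad, forces in N, time in s.
With the tool pointing down it reaches from about 0.425 to 0.925 m from the base axis. Payload 6.8 kg.
Tool frame: the origin (TCP) lies at the very end of the fingers, on their centre line; the grasp point (between the pads) lies 19 mm behind it; z points along the fingers, y is the line along which they close (so a half turn about z gives the same grasp; the last joint's range is limited). The gripper opens to 85 mm and grips with 20 to 120 N. Pads are 22 mm wide; open, the fingers measure 114 mm over their backs; the gripper's body (76 mm by 85 mm) begins 54 mm behind the grasp point. The pads swing forward as they close: fully open they stand 13 mm farther back than shut.
Start: joints at [1.116, 0.477, 0.022, 1.555, -0.011, 1.109, -0.083], TCP at [0.229, -0.635, 0.231] pointing down, gripper open.
Joint ranges: [-2.96, 2.96], [-0.34, 2.1], [-1.41, 1.46], [0.24, 2.44], [-1.37, 4.51], [0.17, 1.92], [-2.96, 2.96]. Speed limits (rad/s): [2.39, 2.39, 3.14, 3.14, 3.14, 3.14, 3.14].

INTERFACE

Orientations are given as a rotation vector (axis times angle).
In Python, from bench import monitor, optics, r gives the robot as it stands.
- The arm moves only by the shell command python3 -m crank 'ROWS' [OPENING] [FORCE]. ROWS is JSON, a list of rows, each a list of 2 entries, a list of its own where there are three numbers: the shift along the tool's x, y, z in cm, then the turn, a rotation vector about the tool's x, y, z in rad. A call has 1 to 5 rows; each row shifts and turns the commanded pose from where the row before left it, along the tool's axes as they then stand; what a row does not reach is not made up. A row lasts 1/10 s, in which the tool goes at most 50 mm and 8.59 degrees, less where a joint would pass 70% of its speed; a pose out of reach is approached as far as the arm can. A call is refused whole if a number of a shift passes 5 or a number of a turn 0.15, either way. A call with a gripper value outside its range is refused whole. OPENING is the finger opening in cm, from 0 to 8.54, set as the call begins (- or left out, the last holds). The fingers move at their own pace and stop on an object; FORCE is the grip in N (left out, the last holds). Time passes only in rows, so rows that do not move let the fingers close. It gives the time, the measured TCP pose, the force, the opening and the grip force at its end, in the units of the state.
- monitor.get_obs(): the state, without advancing time (a new reading comes with each control period).
- optics.grab_frame(name): name is "side" or "top"; returns (picture, depth): 384x512x3 uint8, red, green, blue; 384x512 float32, m along the optical axis (not along the pixel's ray), 0 where there is no reading.
- optics.camera_model(name): a dict with "vertical_fov" (degrees; the focal length in pixels is half the picture's height over the tangent of half this angle, whatever the lens; pixels are square), "cx", "cy" (the principal point, pixels), "R" (3x3) and "t" (3): a world point X has camera coordinates R X + t. Camera axes: x right, y down, z forward; pixel columns grow to the right and rows downward; lengths in m; the calibration is good to about 2 mm. A picture is of the moment at which its call begins. camera_model takes no time and is no camera call.
- r.hand_in(): hands the job in; it is judged then, once.
The state is a dict: "clock": time; "joints": joint angles; "qvel": joint speeds; "tau": joint torques, N m; "tcp_pos": TCP position; "orientation": TCP orientation; "contact_force": force on the tool from outside, world axes, zero at the start; "moment": the same for the moment, N m; "grip_width": finger opening in m; "gripper_force": force on a finger pad.
Only numpy, scipy, OpenCV 4.12 (cv2) and the standard library are available. Lean on these libraries where they do the work, as an engineer would, in place of code of your own. Each camera call takes 0.05 s, during which the arm holds its last target. There are 200 camera calls.

## Working session

There is one attempt and no reset: what is moved stays moved. The work goes in short steps, Python scripts to look and compute and a shell command to move; the robot and the scene stay as the last step left them, time stands still between calls to the robot, and variables do not carry over. Pictures are saved under pics/ and viewed, at most 10 in all, crops included, and the job is handed in when it is done.

```bash
ls; mkdir -p pics
cat > h.py <<'E'
import numpy as np, cv2
from bench import monitor, optics, r
def cam(n):
    m=optics.camera_model(n); f=192/np.tan(np.radians(m["vertical_fov"])/2)
    return f,m["cx"],m["cy"],np.array(m["R"]),np.array(m["t"])
def plane(n,u,v,z):
    f,cx,cy,R,t=cam(n); d=R.T@np.array([(u-cx)/f,(v-cy)/f,1]); o=-R.T@t
    return o+d*(z-o[2])/d[2]
def cloud(n,D):
    f,cx,cy,R,t=cam(n); v,u=np.mgrid[:D.shape[0],:D.shape[1]]
    P=np.stack([(u-cx)/f*D,(v-cy)/f*D,D],-1); return (P-t)@R
def proj(n,X):
    f,cx,cy,R,t=cam(n); p=R@np.array(X)+t; return f*p[0]/p[2]+cx,f*p[1]/p[2]+cy
E
python3 - <<'E'
from h import *
for n in("top","side"):
    p,d=optics.grab_frame(n); cv2.imwrite(f"pics/{n}0.png",p[...,::-1]); np.savez(f"{n}0.npz",p=p,d=d)
    m=optics.camera_model(n); print(m)
print(monitor.get_obs())
E
```

```text
pics
{'vertical_fov': 53.41705054705909, 'cx': 252.28748333183879, 'cy': 190.1052403510763, 'R': array([[ 0.00389334, -0.99998449, -0.00398147],
       [-0.99257549, -0.00338041, -0.12158321],
       [ 0.12156787,  0.00442528, -0.99257326]]), 't': array([0.01034397, 0.55202183, 1.32411519])}
{'vertical_fov': 48.27129875126474, 'cx': 255.87300319489904, 'cy': 202.57155089747937, 'R': array([[-0.68630918, -0.72728486, -0.00603627],
       [-0.4003264 ,  0.38467485, -0.83172353],
       [ 0.60722193, -0.56840302, -0.55515721]]), 't': array([0.39788418, 0.2923719 , 0.93131592])}
{'clock': 0.1, 'joints': array([ 1.11592604,  0.47771953,  0.02231773,  1.55631476, -0.01148437,
        1.10932941, -0.08309096]), 'qvel': array([-4.21268346e-04, -9.53718744e-04,  1.14015686e-04, -2.65052908e-03,
        8.18777628e-04,  2.71572224e-03,  4.22785003e-05]), 'tau': array([ 4.28097017e-03, -5.97759211e+01,  1.61355726e+00, -2.81956083e+01,
        1.28511313e-02,  4.96555207e-03,  2.84884931e-05]), 'tcp_pos': array([ 0.22922932, -0.63432673,  0.23043704]), 'orientation': array([-3.09290384e+00, -5.41796141e-01,  6.32244064e-04]), 'contact_force': array([ 0.59851397, -0.67736257,  0.72207806]), 'moment': array([-0.00307238, -0.01630134, -0.03514038]), 'gripper_force': 0.0, 'grip_width': 0.0856120726063335}
```

View pics/top0.png

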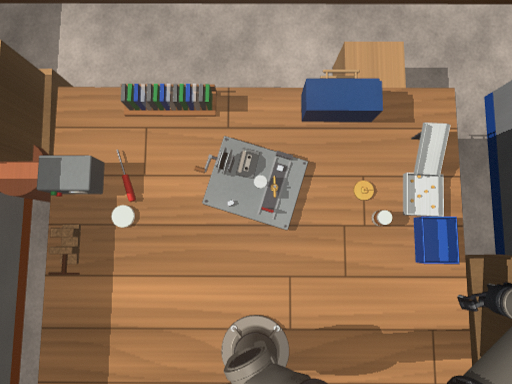

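View pics/side0.png

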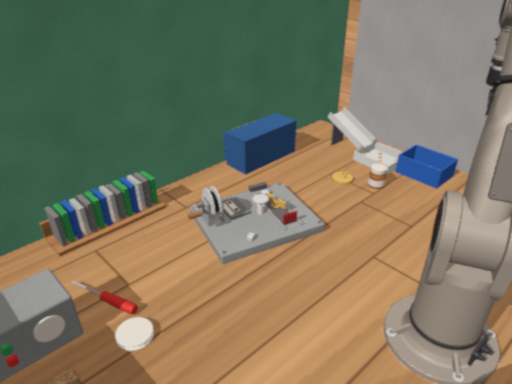

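The top view shows the winder at about (258,182), rotated roughly -17° in the image. Its guide cap is at (261,182), the brass nut at (274,186) and the red tab at (267,210). In the side view the tab is at (290,217) and the nut at (277,202).

```bash
cat > m.py <<'E'
from h import *
import sys
def blobs(n,p,d,box):
    hsv=cv2.cvtColor(p,cv2.COLOR_RGB2HSV); h,s,v=cv2.split(hsv); P=cloud(n,d)
    x0,y0,x1,y1=box; B=np.zeros(h.shape,bool); B[y0:y1,x0:x1]=1
    M={"red":((h<6)|(h>172))&(s>150)&(v>80),"brass":(h>12)&(h<28)&(s>100)&(v>90)&(P[...,2]>.036),"white":(s<40)&(v>195)}
    for k,m in M.items():
        c,l,st,ce=cv2.connectedComponentsWithStats((m&B).astype(np.uint8))
        for i in range(1,c):
            if st[i,4]>5:
                q=P[(l==i)&(d>0)]; print(n,k,ce[i].round(1),st[i].tolist(),np.median(q,0).round(4),"z",q[:,2].min().round(3),q[:,2].max().round(3))
E
python3 - <<'E'
from m import *
boxes={"top":(205,130,315,235),"side":(185,170,330,260)}
ims=[]
for n,b in boxes.items():
    z=np.load(n+"0.npz"); p,d=z["p"],z["d"]; blobs(n,p,d,b)
    c=p[b[1]:b[3],b[0]:b[2]]; ims.append(cv2.resize(c,(780,int(780*c.shape[0]/c.shape[1])) if n=="side" else (620,590),interpolation=cv2.INTER_CUBIC))
    cv2.imwrite(f"pics/{n}0c.png",ims[-1][...,::-1])
    if n=="top":
        P=cloud(n,d); m=(np.abs(P[...,2]-.03)<.006)&(d>0); m[:, :200]=0;m[:,315:]=0;m[:130]=0;m[235:]=0
        m=cv2.morphologyEx(m.astype(np.uint8),cv2.MORPH_CLOSE,np.ones((15,15)))
        cs=max(cv2.findContours(m,0,2)[0],key=cv2.contourArea)[:,0]
        W=np.array([plane(n,u,v,.03)[:2] for u,v in cs],np.float32)
        print(cv2.minAreaRect(W))
E
```

```text
top red [267.  209.4] [262, 207, 11, 5, 22] [ 0.4808 -0.0388  0.0654] z 0.036 0.072
top brass [274.1 186.6] [271, 176, 7, 22, 74] [ 0.5597 -0.0631  0.0625] z 0.037 0.078
top white [279.7 167.9] [277, 166, 6, 5, 23] [ 0.6293 -0.0854  0.0512] z 0.043 0.057
top white [260.  181.2] [254, 175, 13, 13, 124] [ 0.5776 -0.0143  0.081 ] z 0.031 0.087
top white [230.1 202.4] [228, 201, 6, 4, 18] [0.5084 0.0907 0.0427] z 0.033 0.046
((0.5807632207870483, 0.0022492408752441406), (0.31858593225479126, 0.2590356171131134), 72.84649658203125)
side red [289.5 217. ] [284, 212, 12, 11, 105] [ 0.4802 -0.0372  0.0548] z 0.036 0.068
side brass [276.5 202. ] [267, 193, 19, 16, 143] [ 0.5535 -0.0609  0.0597] z 0.036 0.072
side brass [193.4 214.6] [187, 211, 15, 8, 69] [0.6117 0.1968 0.1099] z 0.101 0.116
side white [260.6 197.2] [253, 190, 15, 13, 118] [ 0.5799 -0.0178  0.0822] z 0.048 0.085
side white [258.6 208.6] [258, 205, 3, 9, 18] [ 0.5756 -0.0079  0.0514] z 0.033 0.06
side white [250.  235.1] [248, 233, 5, 5, 20] [0.5065 0.0923 0.0444] z 0.042 0.047
```

View pics/top0c.png

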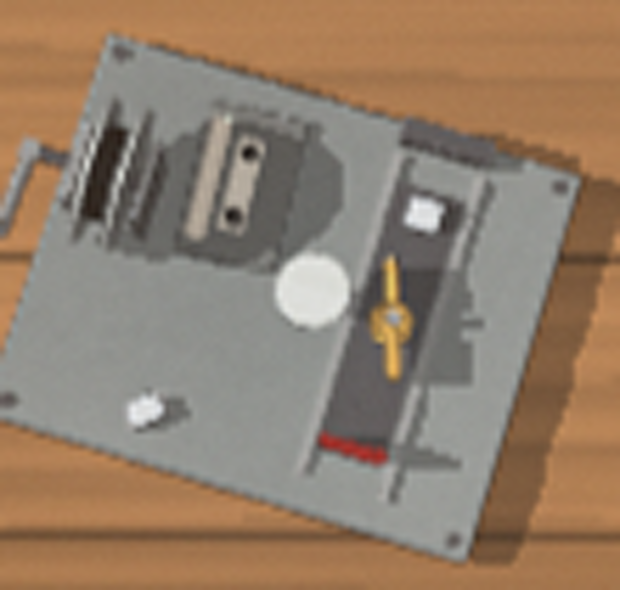

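View pics/side0c.png

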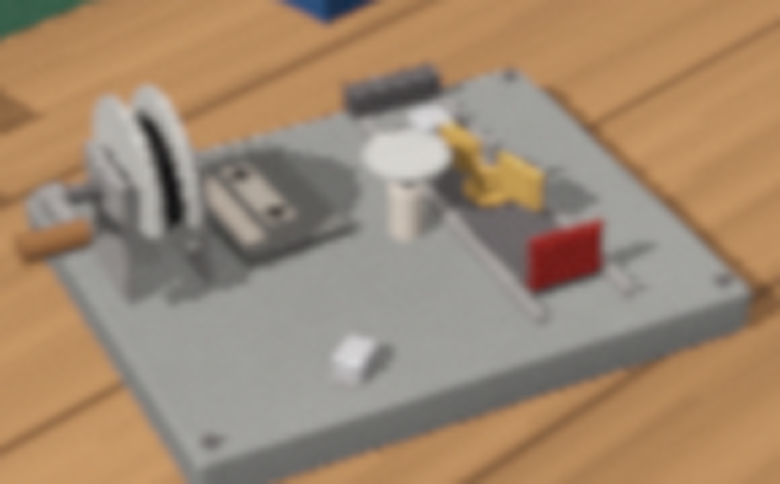

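The crops show the wings lying almost along world x. That is about +18° in the winder frame, whose yaw is about -17°. Heading and nut position agree across both views, so I'll close the fingers, align the tool with the winder and travel over.

```bash
python3 -m crank '[[[0,0,0],[0,0,0.129]],[[0,0,0],[0,0,0.129]],[[0,0,0],[0,0,0.129]],[[0,0,0],[0,0,0.129]],[[0,0,0],[0,0,0.129]]]' 0 20
python3 -m crank '[[[1,-4.5,0],[0,0,0]],[[1,-4.5,0],[0,0,0]],[[1,-4.5,0],[0,0,0]],[[1,-4.5,0],[0,0,0]],[[1,-4.5,0],[0,0,0]]]'
python3 -m crank '[[[0,-4.5,0],[0,0,0]],[[0,-4.5,0],[0,0,0]],[[0,-4.5,0],[0,0,0]],[[0,-4.5,0],[0,0,0]],[[0,-4,0],[0,0,0]]]'
cat > w.py <<'E'
from h import *
from scipy.spatial.transform import Rotation as Ro
YAW=np.radians(-17.15); NUT=np.array([.560,-.0645])
Rw=np.array([[np.cos(YAW),-np.sin(YAW)],[np.sin(YAW),np.cos(YAW)]])
def st():
    o=monitor.get_obs(); R=Ro.from_rotvec(o["orientation"]).as_matrix()
    w=Rw.T@(o["tcp_pos"][:2]-NUT)*100
    print("t%.2f"%o["clock"],"winder-from-nut cm",w.round(2),"z",(o["tcp_pos"][2]*100).round(2),"toolx yaw in winder deg",np.degrees(np.arctan2(R[1,0],R[0,0])-YAW).round(1),"tilt",R[:2,2].round(3),"F",(Rw.T@o["contact_force"][:2]).round(1),o["contact_force"][2].round(1),"Mz",o["moment"][2].round(2),"j",o["joints"].round(2),"g",o["grip_width"])
if __name__=="__main__": st()
E
python3 w.py
```

```text
clock: 0.6
tcp_pos: [0.2293, -0.6345, 0.2307]
orientation: [-3.105, 0.475, 0.001]
contact_force: [-0.5, 0.2, -0.1]
grip_width: 0.0124
gripper_force: 0.0
clock: 1.1
tcp_pos: [0.3438, -0.4325, 0.231]
orientation: [-3.106, 0.467, 0.001]
contact_force: [-0.0, 0.1, 0.9]
grip_width: 0.0001
gripper_force: 0.0
clock: 1.6
tcp_pos: [0.4081, -0.2218, 0.2312]
orientation: [-3.107, 0.465, 0.0]
contact_force: [0.7, -0.8, 0.5]
grip_width: -0.0001
gripper_force: 0.0
t1.60 winder-from-nut cm [ -9.88 -19.51] z 23.12 toolx yaw in winder deg 0.1 tilt [-0.  0.] F [ 0.9 -0.6] 0.5 Mz -0.09 j [ 0.42  0.13 -0.06  2.04  0.01  0.97 -1.51] g -5.0367543249753505e-05
```

```bash
python3 -m crank '[[[-0.6,-4,0],[0,0,0]],[[-0.6,-4,0],[0,0,0]],[[-0.6,-4,0],[0,0,0]],[[-0.6,-4,0],[0,0,0]],[[-0.2,-3.5,0],[0,0,0]]]'
python3 -m crank '[[[0,0,4],[0,0,0]],[[0,0,4],[0,0,0]],[[0,0,4],[0,0,0]],[[0,0,2],[0,0,0]],[[0,0,0],[0,0,0]]]'
python3 w.py
python3 - <<'E'
from h import *
ims=[]
for n,b in {"top":(225,150,305,235),"side":(220,130,340,250)}.items():
    p,d=optics.grab_frame(n); np.savez(n+"1.npz",p=p,d=d); ims.append(cv2.resize(p[b[1]:b[3],b[0]:b[2]],(400,440),interpolation=cv2.INTER_CUBIC))
cv2.imwrite("pics/a1.png",np.hstack(ims)[...,::-1])
E
```

```text
clock: 2.1
tcp_pos: [0.4399, -0.0281, 0.2312]
orientation: [3.107, -0.465, -0.001]
contact_force: [0.0, 0.1, -0.6]
grip_width: 0.0002
gripper_force: 0.0
clock: 2.6
tcp_pos: [0.4379, -0.0301, 0.0887]
orientation: [3.106, -0.466, -0.01]
contact_force: [-1.1, -0.4, 0.9]
grip_width: 0.0001
gripper_force: 0.0
t2.60 winder-from-nut cm [-12.69  -0.31] z 8.87 toolx yaw in winder deg 0.1 tilt [-0.006  0.   ] F [-0.9 -0.7] 0.9 Mz -0.03 j [ 0.12  0.32 -0.23  2.21  0.12  0.63 -2.06] g 6.659887705685134e-05
```

View pics/a1.png

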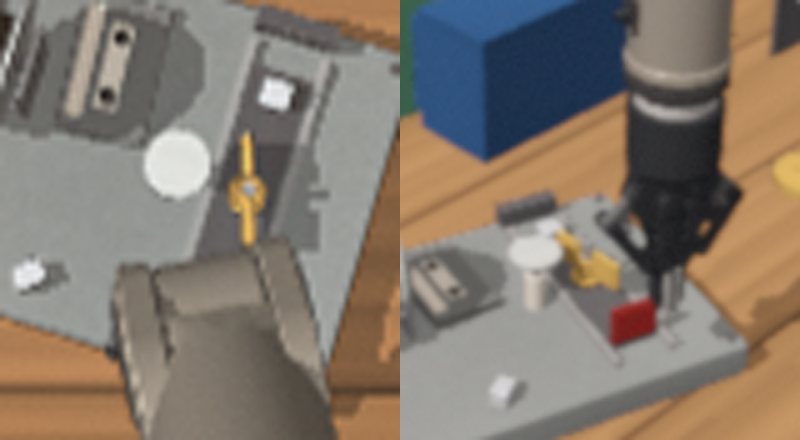

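The pictures show the fingers just behind the red tab, with the knuckles well above the tip. I'll measure the finger's profile from the depth image, since the cap clearance depends on it.

```bash
python3 - <<'E'
from w import *
z=np.load("side1.npz"); P=cloud("side",z["d"]); o=monitor.get_obs(); 
q=P-o["tcp_pos"]; xy=q[...,:2]@Rw*1000; h=q[...,2]*1000; p=z["p"]
m0=(z["d"]>0)&(np.hypot(xy[...,0],xy[...,1])<90)
for a in range(-10,110,8):
    m=m0&(h>=a)&(h<a+8); 
    if m.sum()>3: print(a,m.sum(),"x",np.percentile(xy[m][:,0],[3,97]).round(),"y",np.percentile(xy[m][:,1],[3,97]).round())
E
python3 -m crank '[[[0,0.3,2],[0,0,0]],[[0,0.3,1.7],[0,0,0]],[[0,0,0],[0,0,0]]]'; python3 w.py
```

```text
-2 7 x [-12.  -1.] y [-4.  7.]
6 25 x [-14.   4.] y [-10.  15.]
14 28 x [-12.   2.] y [-10.  15.]
22 28 x [-12.   5.] y [-10.  16.]
30 24 x [-12.   2.] y [-9. 15.]
38 26 x [-13.  -6.] y [-23.  21.]
46 67 x [-16.   9.] y [-33.  32.]
54 68 x [-15.   9.] y [-38.  39.]
62 75 x [-18.   7.] y [-41.  44.]
70 75 x [-19.   3.] y [-48.  50.]
78 85 x [-18.  -2.] y [-54.  58.]
86 132 x [-19.   9.] y [-57.  63.]
94 94 x [-21.   4.] y [-51.  51.]
102 104 x [-21.   3.] y [-33.  43.]
clock: 3.0
tcp_pos: [0.4385, -0.0363, 0.0544]
orientation: [3.106, -0.468, -0.001]
contact_force: [0.6, -0.1, -0.2]
grip_width: 0.0001
gripper_force: 0.0
t3.00 winder-from-nut cm [-12.44  -0.88] z 5.44 toolx yaw in winder deg 0.0 tilt [-0. -0.] F [0.6 0.1] -0.2 Mz 0.03 j [ 0.12  0.39 -0.21  2.23  0.15  0.54 -2.08] g 0.0001314582614042414
```

```bash
python3 -m crank '[[[0,-0.8,0.3],[0,0,0]],[[1,0,0],[0,0,0]],[[1,0,0],[0,0,0]],[[0.8,0,0],[0,0,0]],[[0.6,0,0],[0,0,0]]]'; python3 w.py
python3 -m crank '[[[0.5,0,0],[0,0,0]],[[0.5,0,0],[0,0,0]],[[0.4,0,0],[0,0,0]],[[0.2,0,0],[0,0,0]],[[0,0,0],[0,0,0]]]'; python3 w.py
```

```text
clock: 3.5
tcp_pos: [0.4744, -0.0384, 0.0516]
orientation: [-3.107, 0.467, -0.0]
contact_force: [-2.5, 1.8, 1.0]
grip_width: -0.0002
gripper_force: 1.1
t3.50 winder-from-nut cm [-8.95 -0.03] z 5.16 toolx yaw in winder deg 0.0 tilt [0. 0.] F [-2.9  0.9] 1.0 Mz -0.02 j [ 0.12  0.43 -0.2   2.15  0.16  0.57 -2.07] g -0.00016520506051892014
clock: 4.0
tcp_pos: [0.4892, -0.0431, 0.0513]
orientation: [3.107, -0.467, 0.001]
contact_force: [-0.3, -0.4, 0.6]
grip_width: -0.0001
gripper_force: 0.1
t4.00 winder-from-nut cm [-7.4  -0.05] z 5.13 toolx yaw in winder deg 0.0 tilt [ 0. -0.] F [-0.2 -0.5] 0.6 Mz 0.03 j [ 0.13  0.45 -0.2   2.12  0.16  0.59 -2.06] g -9.74233727161928e-05
```

```bash
for i in 1 2; do :; done; python3 -m crank '[[[0.2,0,0],[0,0,0]],[[0,0,0],[0,0,0]]]'; python3 w.py
python3 -m crank '[[[0.2,0,0],[0,0,0]],[[0,0,0],[0,0,0]]]'; python3 w.py
```

```text
clock: 4.2
tcp_pos: [0.4907, -0.0436, 0.0513]
orientation: [3.107, -0.467, -0.0]
contact_force: [-1.2, -0.6, -0.1]
grip_width: 0.0004
gripper_force: 0.5
t4.20 winder-from-nut cm [-7.23 -0.05] z 5.13 toolx yaw in winder deg 0.1 tilt [-0. -0.] F [-0.9 -0.9] -0.1 Mz -0.03 j [ 0.13  0.45 -0.2   2.11  0.16  0.59 -2.05] g 0.0004264139742168333
clock: 4.4
tcp_pos: [0.4925, -0.0441, 0.0513]
orientation: [3.107, -0.467, -0.001]
contact_force: [-2.7, 0.6, 0.1]
grip_width: -0.0
gripper_force: 1.0
t4.40 winder-from-nut cm [-7.05 -0.04] z 5.13 toolx yaw in winder deg 0.1 tilt [-0. -0.] F [-2.8 -0.2] 0.1 Mz -0.02 j [ 0.13  0.46 -0.2   2.11  0.16  0.59 -2.05] g -1.673603924730523e-05
```

```bash
python3 -m crank '[[[0.2,0,0],[0,0,0]],[[0,0,0],[0,0,0]]]'; python3 w.py
python3 -m crank '[[[0.2,0,0],[0,0,0]],[[0,0,0],[0,0,0]]]'; python3 w.py
```

```text
clock: 4.6
tcp_pos: [0.4925, -0.0442, 0.051]
orientation: [3.106, -0.466, -0.006]
contact_force: [-7.0, 2.4, 5.7]
grip_width: 0.0001
gripper_force: 3.7
t4.60 winder-from-nut cm [-7.05 -0.05] z 5.1 toolx yaw in winder deg 0.1 tilt [-0.004  0.   ] F [-7.4  0.2] 5.7 Mz 0.03 j [ 0.13  0.46 -0.2   2.11  0.16  0.59 -2.05] g 0.00010145645959444751
clock: 4.8
tcp_pos: [0.4925, -0.0443, 0.0507]
orientation: [3.106, -0.465, -0.012]
contact_force: [-11.1, 4.0, 8.7]
grip_width: -0.0
gripper_force: 6.1
t4.80 winder-from-nut cm [-7.04 -0.06] z 5.07 toolx yaw in winder deg 0.1 tilt [-0.008  0.   ] F [-11.8   0.5] 8.7 Mz 0.09 j [ 0.13  0.46 -0.2   2.1   0.16  0.6  -2.05] g -4.303069087818134e-05
```

Force builds with no motion, so the carriage is at its stop. I'll back off, rise and re-measure.

```bash
sed -i 's/NUT=.*/NUT=np.array([.5627,-.0655])/' w.py
python3 -m crank '[[[-1.5,0,0],[0,0,0]],[[-1.5,0,0],[0,0,0]],[[0,0,-3],[0,0,0]],[[0,5,-3],[0,0,0]],[[0,5,0],[0,0,0]]]'
python3 -m crank '[[[0,3,0],[0,0,0]],[[0,0,0],[0,0,0]]]'; python3 w.py
python3 - <<'E'
from m import *
from w import *
ims=[]
for n,b in {"top":(225,150,305,235),"side":(240,170,320,250)}.items():
    p,d=optics.grab_frame(n); blobs(n,p,d,b); ims.append(cv2.resize(p[b[1]:b[3],b[0]:b[2]],(400,440),interpolation=cv2.INTER_CUBIC))
    h,s,v=cv2.split(cv2.cvtColor(p,cv2.COLOR_RGB2HSV)); m=(h>12)&(h<28)&(s>130)&(v>110)&(cloud(n,d)[...,2]>.045)
    vv,uu=np.nonzero(m[b[1]:b[3],b[0]:b[2]]); W=np.array([plane(n,u+b[0],v+b[1],.066)[:2] for u,v in zip(uu,vv)])
    ev,V=np.linalg.eigh(np.cov(W.T)); print(n,"ctr",W.mean(0).round(4),((W.mean(0)-NUT)@Rw*1000).round(1),"wing deg winder",np.degrees(np.arctan2(V[1,1],V[0,1])-YAW)%180,np.sqrt(ev))
cv2.imwrite("pics/a2.png",np.hstack(ims)[...,::-1])
E
```

```text
clock: 5.3
tcp_pos: [0.4444, -0.125, 0.1105]
orientation: [-3.107, 0.458, -0.014]
contact_force: [2.5, -1.4, -0.0]
grip_width: 0.0003
gripper_force: 0.0
clock: 5.5
tcp_pos: [0.4307, -0.1588, 0.1075]
orientation: [3.103, -0.478, 0.002]
contact_force: [-0.1, 0.1, -0.4]
grip_width: 0.0001
gripper_force: 0.0
t5.50 winder-from-nut cm [ -9.86 -12.81] z 10.75 toolx yaw in winder deg -0.4 tilt [ 0.001 -0.002] F [-0.1  0. ] -0.4 Mz 0.01 j [ 0.38  0.31 -0.19  2.16  0.09  0.68 -1.75] g 8.302609908872223e-05
top red [269.4 202.2] [264, 200, 12, 5, 24] [ 0.5063 -0.0474  0.0666] z 0.032 0.073
top brass [274.1 186.6] [271, 176, 7, 22, 77] [ 0.5598 -0.0631  0.0614] z 0.036 0.073
top white [282.  160.8] [280, 159, 5, 5, 21] [ 0.6543 -0.0926  0.051 ] z 0.047 0.057
top white [260.  181.3] [254, 175, 13, 13, 130] [ 0.5773 -0.0143  0.0811] z 0.03 0.088
top white [230.2 202.5] [228, 201, 6, 4, 19] [0.5081 0.0903 0.0425] z 0.027 0.049
top ctr [ 0.5593 -0.064 ] [-3.7  0.4] wing deg winder 0.3264001367842013 [0.00833046 0.03450576]
side red [284.8 212.2] [279, 207, 13, 12, 108] [ 0.5049 -0.0443  0.0538] z 0.037 0.068
side brass [317.5 174. ] [316, 172, 4, 5, 8] [ 0.4472 -0.1062  0.181 ] z 0.171 0.19
side brass [276.1 201.9] [267, 193, 19, 15, 141] [ 0.5542 -0.0609  0.0594] z 0.036 0.072
side white [260.4 187.6] [258, 186, 6, 4, 15] [ 0.6525 -0.0888  0.0517] z 0.05 0.054
side white [259.8 198.4] [253, 195, 15, 8, 101] [ 0.5775 -0.0138  0.0823] z 0.077 0.086
side white [258.8 208.3] [257, 204, 4, 10, 26] [ 0.5755 -0.0079  0.0523] z 0.035 0.062
side white [250.1 235.2] [247, 233, 7, 6, 27] [0.5062 0.0903 0.0443] z 0.04 0.046
side ctr [ 0.5452 -0.0507] [-21.1   9. ] wing deg winder 166.5201075679661 [0.01090232 0.03920973]
```

View pics/a2.png

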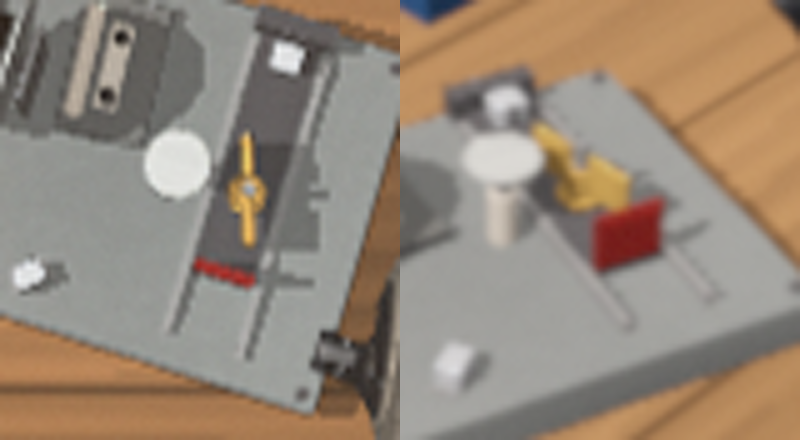

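Both views show the carriage home with the head by the far stop, and the cap, cassette and spare head undisturbed. The wings lie at about 18° in the winder frame. Next I go behind the near wing, on its -y side.

```bash
sed -i 's/NUT=.*/NUT=np.array([.5617,-.0652])/' w.py
python3 -m crank '[[[2.7,-3.1,0],[0,0,0]],[[2.7,-3.1,0],[0,0,0]],[[2.7,-3.1,0],[0,0,0]],[[0,0,0],[0,0,-0.107]],[[0,0,0],[0,0,-0.107]]]'; python3 -m crank '[[[0,0,0],[0,0,-0.107]],[[0,0,1],[0,0,0]],[[0,0,2],[0,0,0]],[[0,0,2],[0,0,0]],[[0,0,0.3],[0,0,0]]]'; python3 -m crank '[[[0,0,0],[0,0,0]]]'; python3 w.py
```

```text
clock: 6.1
tcp_pos: [0.5384, -0.0852, 0.1069]
orientation: [-3.138, 0.117, -0.002]
contact_force: [-0.9, 0.4, -0.3]
grip_width: 0.0003
gripper_force: 0.0
clock: 6.6
tcp_pos: [0.5348, -0.0876, 0.0514]
orientation: [-3.14, -0.034, 0.006]
contact_force: [-1.4, 0.3, 0.4]
grip_width: 0.0003
gripper_force: 0.0
clock: 6.7
tcp_pos: [0.536, -0.0879, 0.0533]
orientation: [-3.141, -0.035, 0.002]
contact_force: [0.4, 0.3, 0.3]
grip_width: -0.0001
gripper_force: 0.0
t6.70 winder-from-nut cm [-1.78 -2.93] z 5.33 toolx yaw in winder deg 18.4 tilt [-0.002  0.001] F [0.3 0.4] 0.3 Mz 0.06 j [ 0.25  0.52 -0.25  1.99  0.2   0.66 -1.68] g -8.350945853525355e-05
```

```bash
python3 -m crank '[[[0,-0.4,0],[0,0,0]],[[-0.23,-0.38,0],[0,0,0.14]],[[-0.23,-0.38,0],[0,0,0.14]],[[-0.23,-0.38,0],[0,0,0.14]],[[-0.23,-0.38,0],[0,0,0.14]]]'; python3 w.py;  python3 -m crank '[[[-0.23,-0.38,0],[0,0,0.14]],[[-0.23,-0.38,0],[0,0,0.14]],[[-0.23,-0.38,0],[0,0,0.14]],[[0,0,0],[0,0,0]]]'; python3 w.py
```

```text
clock: 7.2
tcp_pos: [0.5306, -0.0685, 0.055]
orientation: [3.026, -0.844, 0.002]
contact_force: [0.8, -1.5, -1.5]
grip_width: -0.0001
gripper_force: 0.9
t7.20 winder-from-nut cm [-2.87 -1.23] z 5.5 toolx yaw in winder deg -14.0 tilt [ 0.001 -0.   ] F [ 1.2 -1.2] -1.5 Mz -0.01 j [ 0.1   0.49 -0.11  2.02  0.09  0.63 -2.19] g -0.0001336902240865053
clock: 7.6
tcp_pos: [0.5326, -0.0543, 0.0549]
orientation: [-2.788, 1.447, -0.002]
contact_force: [0.1, 0.6, -0.1]
grip_width: 0.0001
gripper_force: 0.0
t7.60 winder-from-nut cm [-3.1   0.18] z 5.49 toolx yaw in winder deg -37.7 tilt [ 0.001 -0.   ] F [-0.1  0.6] -0.1 Mz 0.03 j [-0.01  0.49 -0.    2.03  0.    0.62 -2.55] g 0.0001074637005220858
```

```bash
python3 -m crank '[[[-0.23,-0.38,0],[0,0,0.14]],[[-0.23,-0.38,0],[0,0,0.14]],[[0,0,0],[0,0,0]]]'; python3 w.py
python3 - <<'E'
from w import *
p,d=optics.grab_frame("side"); q,d=optics.grab_frame("top"); np.savez("top3.npz",p=q,d=d)
cv2.imwrite("pics/a3.png",np.hstack([cv2.resize(q[150:235,225:305],(400,440),interpolation=2),cv2.resize(p[170:250,240:320],(400,440),interpolation=2)])[...,::-1])
E
```

```text
clock: 7.9
tcp_pos: [0.5366, -0.0468, 0.0546]
orientation: [-2.561, 1.818, -0.001]
contact_force: [-0.2, -0.4, -0.1]
grip_width: 0.0002
gripper_force: 0.0
t7.90 winder-from-nut cm [-2.94  1.02] z 5.46 toolx yaw in winder deg -53.6 tilt [0.001 0.   ] F [-0.1 -0.4] -0.1 Mz -0.0 j [-0.08  0.5   0.07  2.02 -0.05  0.62 -2.78] g 0.00020147773123065378
```

View pics/a3.png

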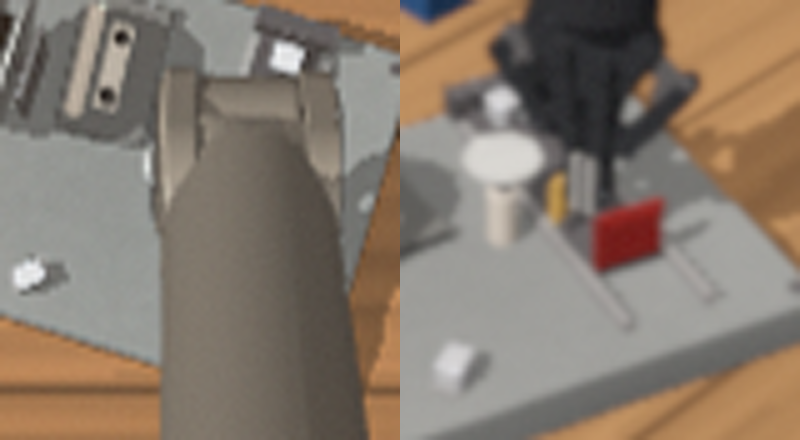

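The side view shows the wing now to the left of the finger, with the tab clear, so the first stroke worked. I'll lift, cross over, rotate back half a turn and take the opposite wing.

```bash
python3 -m crank '[[[0,0.2,0],[0,0,0]],[[0,0,-2],[0,0,0]],[[0,0,-3],[0,0,0]],[[2.6,-2.1,0],[0,0,-0.0]],[[2.6,-2.1,0],[0,0,0]]]' >/dev/null
python3 -m crank '[[[0,0,0],[0,0,-0.149]],[[0,0,0],[0,0,-0.149]],[[0,0,0],[0,0,-0.149]],[[0,0,0],[0,0,-0.149]],[[0,0,0],[0,0,-0.149]]]' >/dev/null
python3 -m crank '[[[0,0,0],[0,0,-0.149]],[[0,0,0],[0,0,-0.149]],[[0,0,0],[0,0,-0.149]],[[0,0,0],[0,0,-0.149]],[[0,0,0],[0,0,-0.149]]]' >/dev/null
python3 -m crank '[[[0,0,0],[0,0,-0.149]],[[0,0,0],[0,0,-0.149]],[[0,0,0],[0,0,-0.149]],[[0,0,0],[0,0,-0.149]],[[0,0,0],[0,0,-0.149]]]' >/dev/null
python3 -m crank '[[[0,0,0],[0,0,-0.149]],[[0,0,0],[0,0,-0.149]],[[0,0,0],[0,0,-0.149]],[[0,0,0],[0,0,-0.149]],[[0,0,0],[0,0,-0.149]]]' >/dev/null
python3 -m crank '[[[0,0,0],[0,0,-0.149]],[[0,0,0],[0,0,0]]]' >/dev/null; python3 w.py
```

```text
t10.70 winder-from-nut cm [ 3.33 -0.95] z 10.4 toolx yaw in winder deg 125.7 tilt [0. 0.] F [-0.4 -0.4] -0.6 Mz -0.01 j [ 0.53  0.59 -0.67  1.82  0.45  0.89 -0.02] g 5.114035994961997e-05
```

```bash
python3 -m crank '[[[0,0.3,1],[0,0,0]],[[0,0,2],[0,0,0]],[[0,0,1.9],[0,0,0]],[[0,0,0],[0,0,0]],[[0,-0.6,0],[0,0,0]]]' >/dev/null; python3 w.py
python3 -m crank '[[[-0.23,-0.38,0],[0,0,0.14]],[[-0.23,-0.38,0],[0,0,0.14]],[[-0.23,-0.38,0],[0,0,0.14]],[[-0.23,-0.38,0],[0,0,0.14]],[[-0.23,-0.38,0],[0,0,0.14]]]' > /dev/null; python3 w.py
python3 -m crank '[[[-0.23,-0.38,0],[0,0,0.14]],[[-0.23,-0.38,0],[0,0,0.14]],[[-0.23,-0.38,0],[0,0,0.14]],[[-0.23,-0.38,0],[0,0,0.14]],[[-0.23,-0.38,0],[0,0,0.14]]]' > /dev/null; python3 w.py
```

```text
t11.20 winder-from-nut cm [ 3.1  -0.99] z 5.49 toolx yaw in winder deg 125.5 tilt [0.    0.001] F [1.1 0.2] -0.3 Mz 0.01 j [ 0.5   0.65 -0.62  1.85  0.51  0.81 -0.07] g -5.0837181288789225e-05
t11.70 winder-from-nut cm [ 1.83 -2.74] z 5.66 toolx yaw in winder deg 85.0 tilt [ 0.004 -0.   ] F [ 1.3 -0.3] -0.9 Mz 0.05 j [ 0.41  0.58 -0.46  1.9   0.37  0.74 -0.65] g 3.5760376722649925e-05
t12.20 winder-from-nut cm [-0.35 -3.2 ] z 5.64 toolx yaw in winder deg 44.9 tilt [ 0.003 -0.001] F [ 0.8 -0.6] -0.4 Mz 0.02 j [ 0.29  0.53 -0.29  1.96  0.24  0.68 -1.24] g 6.405293847901979e-05
```

```bash
python3 -m crank '[[[-0.23,-0.38,0],[0,0,0.14]],[[-0.23,-0.38,0],[0,0,0.14]],[[-0.23,-0.38,0],[0,0,0.14]],[[-0.23,-0.38,0],[0,0,0.14]],[[-0.23,-0.38,0],[0,0,0.14]]]' > /dev/null; python3 w.py
python3 -m crank '[[[-0.23,-0.38,0],[0,0,0.14]],[[-0.23,-0.38,0],[0,0,0.14]],[[-0.23,-0.38,0],[0,0,0.14]],[[-0.23,-0.38,0],[0,0,0.14]],[[-0.23,-0.38,0],[0,0,0.14]]]' > /dev/null; python3 w.py
```

```text
t12.70 winder-from-nut cm [-2.3  -2.11] z 5.62 toolx yaw in winder deg 4.8 tilt [ 0.002 -0.   ] F [ 0.4 -1. ] -0.6 Mz -0.04 j [ 0.13  0.5  -0.12  2.01  0.1   0.64 -1.84] g 2.208961634434556e-05
t13.20 winder-from-nut cm [-3.09 -0.04] z 5.6 toolx yaw in winder deg -35.3 tilt [0.001 0.   ] F [-0.5 -2.4] -0.1 Mz -0.01 j [-0.06  0.49  0.06  2.03 -0.05  0.62 -2.45] g -0.0002041934154253935
```

```bash
python3 -m crank '[[[-0.23,-0.38,0],[0,0,0.14]],[[-0.23,-0.38,0],[0,0,0.14]],[[0,0,0],[0,0,0]]]' >/dev/null; python3 w.py
python3 - <<'E'
from w import *
p,d=optics.grab_frame("side"); P=cloud("side",d); h,s,v=cv2.split(cv2.cvtColor(p,cv2.COLOR_RGB2HSV))
for k,m in {"brass":(h>12)&(h<28)&(s>130)&(v>110)&(P[...,2]>.04)&(P[...,2]<.08),"red":((h<6)|(h>172))&(s>150)&(v>80)}.items():
    q=P[m]; w=(q[:,:2]-NUT)@Rw*1000; k2=np.hypot(*w.T)<90; print(k,k2.sum(),np.percentile(w[k2],[5,50,95],axis=0).round(0).tolist())
E
```

```text
t13.50 winder-from-nut cm [-2.95  0.93] z 5.6 toolx yaw in winder deg -51.0 tilt [0.001 0.   ] F [-0.7 -0.2] 0.2 Mz 0.01 j [-0.13  0.49  0.13  2.03 -0.11  0.62 -2.69] g 0.00013107438030115432
brass 15 [[-25.0, 21.0], [-23.0, 25.0], [-17.0, 31.0]]
red 110 [[-63.0, -15.0], [-60.0, 3.0], [-57.0, 21.0]]
```

Same end point as the first stroke, and the carriage is still home. I'll repeat the return and stroke.

```bash
python3 -m crank '[[[0,0.2,0],[0,0,0]],[[0,0,-2],[0,0,0]],[[0,0,-3],[0,0,0]],[[2.6,-2.2,0],[0,0,-0.0]],[[2.6,-2.2,0],[0,0,0]]]' >/dev/null
python3 -m crank '[[[0,0,0],[0,0,-0.149]],[[0,0,0],[0,0,-0.149]],[[0,0,0],[0,0,-0.149]],[[0,0,0],[0,0,-0.149]],[[0,0,0],[0,0,-0.149]]]' >/dev/null
python3 -m crank '[[[0,0,0],[0,0,-0.149]],[[0,0,0],[0,0,-0.149]],[[0,0,0],[0,0,-0.149]],[[0,0,0],[0,0,-0.149]],[[0,0,0],[0,0,-0.149]]]' >/dev/null
python3 -m crank '[[[0,0,0],[0,0,-0.149]],[[0,0,0],[0,0,-0.149]],[[0,0,0],[0,0,-0.149]],[[0,0,0],[0,0,-0.149]],[[0,0,0],[0,0,-0.149]]]' >/dev/null
python3 -m crank '[[[0,0,0],[0,0,-0.149]],[[0,0,0],[0,0,-0.149]],[[0,0,0],[0,0,-0.149]],[[0,0,0],[0,0,-0.149]],[[0,0,0],[0,0,-0.149]]]' >/dev/null
python3 -m crank '[[[0,0,0],[0,0,-0.149]],[[0,0,0],[0,0,0]]]' >/dev/null; python3 w.py
```

```text
t16.25 winder-from-nut cm [ 3.57 -0.61] z 10.52 toolx yaw in winder deg 128.5 tilt [0.001 0.   ] F [ 0.3 -0.8] -0.2 Mz -0.03 j [ 0.48  0.57 -0.6   1.82  0.41  0.88  0.06] g -7.150694397892696e-05
```

```bash
cat > g.py <<'E'
from w import *
import sys
st(); sys.exit(int(np.linalg.norm(monitor.get_obs()["contact_force"])>5.5))
E
python3 -m crank '[[[0,0,1],[0,0,0]],[[0,0,2],[0,0,0]],[[0,0,2],[0,0,0]],[[0,0,0.1],[0,0,0]],[[0,-0.5,0],[0,0,0]]]' >/dev/null; python3 g.py &&
python3 -m crank '[[[-0.23,-0.38,0],[0,0,0.14]],[[-0.23,-0.38,0],[0,0,0.14]]]' > /dev/null && python3 g.py &&
python3 -m crank '[[[-0.23,-0.38,0],[0,0,0.14]],[[-0.23,-0.38,0],[0,0,0.14]]]' > /dev/null && python3 g.py &&
python3 -m crank '[[[-0.23,-0.38,0],[0,0,0.14]],[[-0.23,-0.38,0],[0,0,0.14]]]' > /dev/null && python3 g.py &&
python3 -m crank '[[[-0.23,-0.38,0],[0,0,0.14]],[[-0.23,-0.38,0],[0,0,0.14]]]' > /dev/null && python3 g.py &&
python3 -m crank '[[[-0.23,-0.38,0],[0,0,0.14]],[[-0.23,-0.38,0],[0,0,0.14]]]' > /dev/null && python3 g.py &&
python3 -m crank '[[[-0.23,-0.38,0],[0,0,0.14]],[[-0.23,-0.38,0],[0,0,0.14]]]' > /dev/null && python3 g.py
```

```text
t16.75 winder-from-nut cm [ 3.16 -0.8 ] z 5.38 toolx yaw in winder deg 128.3 tilt [-0.  0.] F [ 0.  -0.3] 0.8 Mz 0.03 j [ 0.45  0.63 -0.56  1.85  0.46  0.79  0.02] g -1.6297921997436935e-05
t16.95 winder-from-nut cm [ 2.91 -1.6 ] z 5.53 toolx yaw in winder deg 111.9 tilt [0.003 0.001] F [1.2 1.1] 0.9 Mz 0.01 j [ 0.42  0.61 -0.5   1.87  0.41  0.76 -0.21] g -0.0002108038366357162
t17.15 winder-from-nut cm [ 2.37 -2.31] z 5.56 toolx yaw in winder deg 95.9 tilt [ 0.004 -0.   ] F [ 2.5 -0.7] -0.0 Mz -0.0 j [ 0.38  0.59 -0.43  1.89  0.35  0.74 -0.44] g 0.00023855055780153906
t17.35 winder-from-nut cm [ 1.63 -2.84] z 5.56 toolx yaw in winder deg 79.8 tilt [ 0.004 -0.001] F [ 1.7 -1.2] 0.0 Mz 0.04 j [ 0.34  0.57 -0.36  1.91  0.3   0.71 -0.67] g -0.00011743250655151216
t17.55 winder-from-nut cm [ 0.77 -3.13] z 5.56 toolx yaw in winder deg 63.8 tilt [ 0.003 -0.001] F [ 1.1 -1.5] -0.4 Mz -0.02 j [ 0.29  0.55 -0.29  1.93  0.24  0.69 -0.91] g 0.0002564691242414009
t17.75 winder-from-nut cm [-0.14 -3.17] z 5.55 toolx yaw in winder deg 47.7 tilt [ 0.003 -0.001] F [ 0.8 -0.9] 0.3 Mz -0.03 j [ 0.24  0.53 -0.23  1.96  0.18  0.67 -1.14] g 0.00022085619525171284
t17.95 winder-from-nut cm [-1.03 -2.95] z 5.54 toolx yaw in winder deg 31.7 tilt [ 0.002 -0.001] F [-0.2 -2.1] 0.8 Mz 0.05 j [ 0.17  0.51 -0.16  1.98  0.13  0.65 -1.38] g -7.083333628027104e-05
```

```bash
python3 -m crank '[[[-0.23,-0.38,0],[0,0,0.14]],[[-0.23,-0.38,0],[0,0,0.14]]]' > /dev/null && python3 g.py &&
python3 -m crank '[[[-0.23,-0.38,0],[0,0,0.14]],[[-0.23,-0.38,0],[0,0,0.14]]]' > /dev/null && python3 g.py &&
python3 -m crank '[[[-0.23,-0.38,0],[0,0,0.14]],[[-0.23,-0.38,0],[0,0,0.14]]]' > /dev/null && python3 g.py &&
python3 -m crank '[[[-0.23,-0.38,0],[0,0,0.14]],[[-0.23,-0.38,0],[0,0,0.14]]]' > /dev/null && python3 g.py &&
python3 -m crank '[[[-0.23,-0.38,0],[0,0,0.14]],[[-0.23,-0.38,0],[0,0,0.14]],[[0,0,0],[0,0,0]]]' > /dev/null && python3 g.py
```

```text
t18.15 winder-from-nut cm [-1.78 -2.55] z 5.53 toolx yaw in winder deg 15.6 tilt [ 0.002 -0.001] F [ 5.5 -9.9] -0.1 Mz 0.04 j [ 0.11  0.5  -0.08  2.    0.07  0.64 -1.62] g -0.00034928044493996594
```

Force rose sharply at yaw 15.6°, which looks like the nut's stop. I'll confirm with a small extra push.

```bash
python3 -m crank '[[[0,0,0],[0,0,0]]]' >/dev/null; python3 w.py
python3 -m crank '[[[0,-0.2,0],[0,0,0]],[[0,0,0],[0,0,0]]]' > /dev/null ; python3 w.py
python3 -m crank '[[[0,-0.2,0],[0,0,0]],[[0,0,0],[0,0,0]]]' > /dev/null ; python3 w.py
```

```text
t18.25 winder-from-nut cm [-1.74 -2.62] z 5.54 toolx yaw in winder deg 15.7 tilt [ 0.003 -0.003] F [ 3.6 -5.2] 0.5 Mz 0.07 j [ 0.11  0.5  -0.08  2.    0.07  0.64 -1.62] g -0.00010022864735835863
t18.45 winder-from-nut cm [-1.75 -2.57] z 5.53 toolx yaw in winder deg 15.9 tilt [ 0.002 -0.004] F [ 2.5 -8.4] -0.6 Mz 0.05 j [ 0.11  0.5  -0.08  2.    0.07  0.64 -1.62] g 6.8670456472191e-05
t18.65 winder-from-nut cm [-1.77 -2.53] z 5.53 toolx yaw in winder deg 15.8 tilt [ 0.002 -0.005] F [  3.9 -12. ] -0.3 Mz 0.03 j [ 0.1   0.5  -0.08  2.    0.07  0.64 -1.62] g 0.00041695251010093903
```

It is firm. I'll withdraw from the wing and rise clear.

```bash
python3 -m crank '[[[0,0.7,0],[0,0,0]],[[0,1,0],[0,0,0]],[[0,0.5,-2],[0,0,0]],[[0,3,-4],[0,0,0]],[[0,5,-3],[0,0,0]]]' >/dev/null; python3 -m crank '[[[0,5,0],[0,0,0]],[[-1,5,0],[0,0,0]],[[-1,3,0],[0,0,0]],[[0,0,0],[0,0,0]],[[0,0,0],[0,0,0]]]'>/dev/null; python3 w.py
python3 - <<'E'
from m import *
from w import *
ims=[]
for n,b in {"top":(225,150,305,235),"side":(240,170,320,250)}.items():
    p,d=optics.grab_frame(n); blobs(n,p,d,b); ims.append(cv2.resize(p[b[1]:b[3],b[0]:b[2]],(400,440),interpolation=cv2.INTER_CUBIC))
cv2.imwrite("pics/a4.png",np.hstack(ims)[...,::-1])
E
```

```text
t19.65 winder-from-nut cm [  2.31 -24.16] z 14.01 toolx yaw in winder deg 15.9 tilt [0.001 0.   ] F [-0.2  0.4] 0.1 Mz -0.0 j [ 0.46  0.45 -0.05  1.83  0.02  0.86 -1.18] g 2.0587541584245808e-05
top red [269.4 202.2] [264, 200, 12, 5, 24] [ 0.5067 -0.0475  0.066 ] z 0.036 0.069
top brass [274.  186.8] [271, 176, 7, 22, 77] [ 0.5604 -0.0634  0.0594] z 0.036 0.069
top white [281.8 160.8] [279, 159, 6, 5, 22] [ 0.6549 -0.0929  0.0493] z 0.045 0.056
top white [260.  181.3] [254, 175, 13, 13, 130] [ 0.5775 -0.0143  0.0814] z 0.028 0.088
top white [230.2 202.5] [228, 201, 6, 4, 19] [0.5078 0.0906 0.0432] z 0.032 0.049
side red [284.7 212.3] [279, 207, 13, 12, 106] [ 0.5054 -0.0442  0.0549] z 0.037 0.068
side brass [276.2 202.9] [267, 194, 19, 15, 138] [ 0.5557 -0.0614  0.0549] z 0.036 0.069
side white [260.4 187.7] [258, 187, 6, 3, 14] [ 0.6523 -0.0884  0.0522] z 0.048 0.056
side white [259.9 198.3] [253, 195, 15, 8, 99] [ 0.5765 -0.0135  0.0824] z 0.079 0.086
side white [258.6 208.3] [258, 204, 3, 10, 20] [ 0.5749 -0.0069  0.0536] z 0.036 0.062
side white [250.1 235.2] [247, 233, 7, 6, 24] [0.5049 0.0921 0.0441] z 0.041 0.047
```

View pics/a4.png

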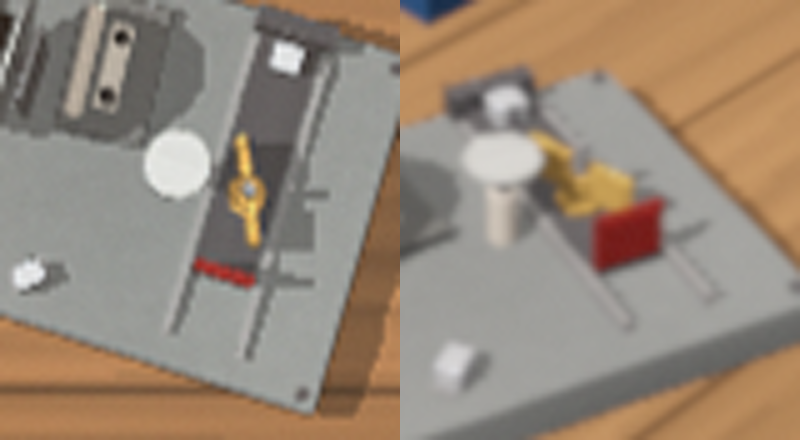

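The carriage is home and the nut has dropped about 4 mm, to mid-height ≈ 55 mm. The wings now lie at about 24° in the winder frame, whereas the finger stopped at about 16°. I'll re-press once to check that the nut didn't rebound.

```bash
python3 -m crank '[[[1,-3,0],[0,0,0]],[[1,-5,0],[0,0,0]],[[0,-5,0],[0,0,0]],[[0,-5,3],[0,0,0]],[[0,-3,4],[0,0,0]]]' >/dev/null; python3 w.py; python3 -m crank '[[[0,0,0],[0,0,0]],[[0,-0.5,2],[0,0,0]],[[0,-0.5,0],[0,0,0]],[[0,-0.3,0],[0,0,0]],[[0,0,0],[0,0,0]]]' >/dev/null; python3 w.py
python3 -m crank '[[[0,-0.2,0],[0,0,0]],[[0,0,0],[0,0,0]]]' > /dev/null ; python3 g.py &&
python3 -m crank '[[[0,-0.2,0],[0,0,0]],[[0,0,0],[0,0,0]]]' > /dev/null && python3 g.py &&
python3 -m crank '[[[0,-0.2,0],[0,0,0]],[[0,0,0],[0,0,0]]]' > /dev/null && python3 g.py &&
python3 -m crank '[[[0,-0.2,0],[0,0,0]],[[0,0,0],[0,0,0]]]' > /dev/null && python3 g.py
```

```text
t20.25 winder-from-nut cm [-1.26 -3.53] z 7.6 toolx yaw in winder deg 16.4 tilt [0.007 0.002] F [1.8 0.8] -0.5 Mz 0.02 j [ 0.14  0.47 -0.1   1.99  0.07  0.68 -1.58] g -0.000318967876646475
t20.75 winder-from-nut cm [-1.66 -2.83] z 5.51 toolx yaw in winder deg 16.1 tilt [0.002 0.   ] F [-0.1 -0.3] -0.1 Mz -0.05 j [ 0.12  0.5  -0.09  2.    0.07  0.64 -1.61] g -0.00027874424875775066
t20.95 winder-from-nut cm [-1.72 -2.73] z 5.48 toolx yaw in winder deg 16.0 tilt [ 0.001 -0.   ] F [ 0.  -0.9] 0.9 Mz 0.05 j [ 0.12  0.5  -0.09  2.    0.07  0.64 -1.61] g -0.0002312796639519918
t21.15 winder-from-nut cm [-1.74 -2.66] z 5.45 toolx yaw in winder deg 16.0 tilt [ 0.001 -0.002] F [ 1.4 -4.5] 1.6 Mz 0.03 j [ 0.11  0.5  -0.09  2.    0.07  0.64 -1.62] g -0.00014630088259669677
t21.35 winder-from-nut cm [-1.77 -2.61] z 5.45 toolx yaw in winder deg 15.9 tilt [ 0.001 -0.003] F [ 2.9 -8.2] 2.7 Mz 0.06 j [ 0.11  0.5  -0.09  2.    0.08  0.64 -1.62] g -0.00019145464093606467
```

Contact starts stiff at the same place, so the nut stayed on its stop. I'll withdraw and hand in.

```bash
python3 -m crank '[[[0,0.5,0],[0,0,0]],[[0,1,0],[0,0,0]],[[0,0.5,-2],[0,0,0]],[[0,3,-4],[0,0,0]],[[0,5,-3],[0,0,0]]]' >/dev/null; python3 -m crank '[[[0,5,0],[0,0,0]],[[0,3,0],[0,0,0]],[[0,0,0],[0,0,0]],[[0,0,0],[0,0,0]]]'>/dev/null; python3 w.py
python3 - <<'E'
from m import *
p,d=optics.grab_frame("top"); blobs("top",p,d,(225,150,305,235)); print(r.hand_in())
E
```

```text
t22.25 winder-from-nut cm [  2.85 -18.99] z 13.94 toolx yaw in winder deg 16.0 tilt [-0.001  0.001] F [0.8 0.6] 0.3 Mz 0.03 j [ 0.39  0.44 -0.06  1.84  0.03  0.86 -1.28] g 0.00016262536105686543
top red [269.4 202.2] [264, 200, 12, 5, 24] [ 0.5066 -0.0474  0.0645] z 0.031 0.072
top brass [274. 187.] [271, 176, 7, 22, 74] [ 0.5576 -0.0634  0.0606] z 0.038 0.069
top white [282.  160.8] [280, 159, 5, 5, 21] [ 0.6544 -0.0928  0.0511] z 0.045 0.055
top white [260.  181.3] [254, 175, 13, 13, 130] [ 0.5776 -0.0143  0.0811] z 0.031 0.089
top white [230.1 202.6] [228, 201, 6, 5, 20] [0.5064 0.0904 0.0432] z 0.029 0.048
the job is handed in; nothing more can be done
None
```

The job is handed in at about 22 s: I pushed the carriage home first, then tightened the nut to its stop in three strokes, and the fingers are clear; no verdict was returned.

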